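# Slide the wet-painted horse onto its photo marks

### The job

Set aside the paint jar that was left on the four blue tape corner marks, so that it stands upright on the bench well clear of the marks, then slide the freshly painted horse over by pushing the edges of its plywood board until the whole board lies inside the four marks. The paint is wet and the model is fragile: do not touch the horse, do not lift or tip the board, do not let the board bump the jar, and do not drop the jar. Leave the pot of brushes, the varnish bottle and the paint tube standing and lying where they are.

Things in the scene. Friction and masses are not known exactly. Their poses are not given: they have to be found in the camera images.
- board: Bare plywood modelling board, 120 mm along its x, 170 mm along its y, 18 mm thick, lying loose and flat on the bench; it carries the horse, fixed to it, together 0.4 to 0.8 kg, and slides on the bench with plain dry friction (nothing holds it). Origin: centre of its underside; z up.
- horse: Orange-red rearing horse on a round grey foot (76 mm across, 12 mm high), fixed at the centre of the board's top. Wet paint: not to be touched. Top 142 mm above the bench; above the foot it stays within 20 mm of the board's centre along board x and 46 mm along board y (head to +y). Origin: centre of the foot's underside, 18 mm above the bench; axes as the board's.
- corner_a (a point): Upper corner of the board at its +x, +y.
- corner_b (a point): Upper corner of the board at its +x, -y.
- corner_c (a point): Upper corner of the board at its -x, +y.
- corner_d (a point): Upper corner of the board at its -x, -y.
- marks: Photo spot, fixed: four L corners of paper-thin blue tape (strips 12 x 40 mm). The rectangle inside the tape is 140 mm along its x, 190 mm along its y: 10 mm of room round the board when square, board x along marks x, either way round. Origin: its centre on the bench, z up. A fixed camera on a tripod, 200 mm high, stands 280 mm along +x of the marks; all of it is over 210 mm from the origin.
- jar: Squat closed paint jar with a blue label and a white lid, 52 mm in diameter, 66 mm high, 0.18 kg, standing loose on the marks at the start. Origin: centre of its underside; z up.
- brush_pot: Blue ceramic pot of brushes, a bystander standing loose between the board and the marks: 66 mm in diameter and 95 mm high, the brushes reach up to 175 mm and stay within 32 mm of its axis. Origin: centre of its underside; z up.
- varnish: Amber bottle with a black cap, a bystander standing loose on the far side of the bench: 52 mm in diameter, 145 mm high. Origin: centre of its underside; z up.
- paint_tube: Paint tube of bare metal with a red band and a white cap, a bystander lying loose near the robot, along its own y: 34 mm wide, 118 mm long, 21 mm high. Origin: on the bench, 67 mm from its flat end (-y) and 51 mm from the cap's end (+y); z up.
- swatch_card: Card of colour swatches taped flat on the bench, 74 mm by 100 mm, paper thin: things slide freely over it, it is no obstacle. Origin: its centre.
Mind the look-alikes: they are no part of the job. There is more than one size of the jar; the one meant has the size given above. Of the things that look like the board, the larger one is meant.

How it is judged:
By the outcome, as a careful person would: the job done as asked, in the order asked, and still so for the second after the job is handed in, with the robot touching nothing.
It also fails if it takes over 72 s, if anything falls off the work surface, if the arm or the gripper's body presses on something with over 40 N, if the wrist force passes 120 N, or if a joint passes its speed limit or range.

### The arm

A 7-joint arm with a two-finger parallel gripper is mounted at the origin on the work surface. World frame = base frame: x ahead of the robot, y to its left, z up, the work surface at z = 0. Lengths are in m, angles in rad, forces in N, time in s.
With the tool pointing down it reaches from about 0.4 to 0.85 m from the base axis. Payload 10.4 kg.
Tool frame: the origin (TCP) lies on the centre line of the jaws, within the pads' length; the fingertips stand 14 mm ahead of it and the grasp point (between the pads) lies 5 mm behind it (manip.tip_reach is the distance from the TCP to the fingertips, in m); z points along the fingers, y is the line along which they close (so a half turn about z gives the same grasp; the last joint's range is limited). The gripper opens to 85 mm and grips with 20 to 120 N. Pads are 22 mm wide; open, the fingers measure 114 mm over their backs; the gripper's body (76 mm by 85 mm) begins 54 mm behind the grasp point. The pads swing forward as they close: fully open they stand 13 mm farther back than shut.
Start: joints at [1.181, 0.332, -0.065, 1.46, 0.022, 1.35, -0.088], TCP at [0.224, -0.583, 0.245] pointing down, gripper open.
Joint ranges: [-2.6, 2.6], [-0.5, 2.12], [-1.47, 1.34], [0.16, 2.42], [-1.27, 4.41], [0.06, 2.06], [-2.6, 2.6]. Speed limits (rad/s): [2.22, 2.22, 2.79, 2.79, 3.14, 3.14, 3.14].

### API

Orientations are given as a unit quaternion [x, y, z, w].
In Python, from workcell import manip gives the robot as it stands.
- The arm moves only by the shell command python3 -m pendant 'ROWS' [FORCE]. ROWS is JSON, a list of rows, each a list of 7 numbers: the shift along the tool's x, y, z in units of 50 mm (1.0 is 50 mm), then the turn, a rotation vector about the tool's x, y, z in units of 8 degrees (1.0 is 8 degrees), then the opening, from -1 (shut) to 1 (fully open), so that 0 is half open. In form: [[dx, dy, dz, ax, ay, az, jaw], ...]. A call has exactly 10 rows; each row is the pose to reach, as a shift and turn from the pose commanded when the call began, along the tool's axes at that moment; what a row does not reach only later rows make up. A row lasts 1/8 s, in which the tool goes at most 62.5 mm and 10.7 degrees, less where a joint would pass 70% of its speed; a pose out of reach is approached as far as the arm can. A call with a gripper value outside its range is refused whole. The fingers move at their own pace and stop on an object; FORCE is the grip in N (left out, the last holds). Time passes only in rows, so rows that repeat a pose let the fingers close, or fill a call up. It gives the time, the measured TCP pose, the force, the opening and the grip force at its end, in the units of the state.
- manip.get_obs(): the state, without advancing time (a new reading comes with each control period).
- manip.camera(name): name is "scene" or "side" or "wrist"; returns (picture, depth): 384x512x3 uint8, red, green, blue; 384x512 float32, m along the optical axis (not along the pixel's ray), 0 where there is no reading.
- manip.get_calibration(name): a dict with "fx", "fy", "cx", "cy" (pixels), "D" ([k1, k2, p1, p2, k3] as OpenCV has them; the pictures are not rectified), "xyz" and "orientation" of the camera in the world. Camera axes: x right, y up, looking along -z (the intrinsics and any distortion apply to the point x, -y, -z); pixel columns grow to the right and rows downward; lengths in m; the calibration is good to about 2 mm. A picture is of the moment at which its call begins: read the wrist's pose just before it. get_calibration takes no time and is no camera call; for the wrist camera it gives the pose at the moment of the call.
- manip.hand_in(): hands the job in; it is judged then, once.
Trained networks look in the newest picture that a camera, given by its name, has taken for a name from the list of things; names that differ only in an ending like _2 or _b are one class to them, and where a whole thing is asked for, a point or a joint stands for the part that bears it (a point fixed in the world has none). Each returns a list of dicts, best first, with "p" (0 to 1); they miss things now and then, are a little off and sometimes report something else, mostly with a low value. They report only what shows in the picture. A call takes as long as a camera call. They do not tell look-alikes from the thing itself.
- manip.find_in(thing, camera): "box" ([left, top, right, bottom] in pixels, round what is visible of it).
- manip.trace(thing, camera): "pixels" (384x512 bool, what is visible of it) and "box" ([left, top, right, bottom] in pixels, round what is visible of it).
- manip.tip_of(thing, camera): "pixel" ([column, row] in pixels: a listed point, or the origin of a listed thing).
The state is a dict: "clock": time; "joint_pos": joint angles; "joint_velocities": joint speeds; "tau": joint torques, N m; "position": TCP position; "ee_rot": TCP orientation; "ft_force": force on the tool from outside, world axes, zero at the start; "torque": the same for the moment, N m; "grip_width": opening from 0.0 (shut) to 1.0 (fully open); "grasp_force": force on a finger pad.
Only numpy, scipy, OpenCV 4.12 (cv2) and the standard library are available. Lean on these libraries where they do the work, as an engineer would, in place of code of your own. Each camera call takes 0.05 s, during which the arm holds its last target. There are 200 camera calls.

## Working session

There is one attempt and no reset: what is moved stays moved. The work goes in short steps, Python scripts to look and compute and a shell command to move; the robot and the scene stay as the last step left them, time stands still between calls to the robot, and variables do not carry over. Pictures are saved under pics/ and viewed, at most 10 in all, crops included, and the job is handed in when it is done.

```bash
mkdir -p pics; ls
cat > h.py <<'E'
import numpy as np, cv2
from scipy.spatial.transform import Rotation as R
from workcell import manip
def ray(cam,px):
    c=manip.get_calibration(cam); K=np.array([[c['fx'],0,c['cx']],[0,c['fy'],c['cy']],[0,0,1]])
    u=cv2.undistortPoints(np.array(px,float).reshape(-1,1,2),K,np.array(c['D'],float)).reshape(-1,2)
    d=np.c_[u[:,0],-u[:,1],-np.ones(len(u))]
    return np.array(c['xyz']),R.from_quat(c['orientation']).apply(d)
def onz(cam,px,z):
    o,d=ray(cam,px); return o+d*((z-o[2])/d[:,2])[:,None]
def cloud(cam,depth,mask):
    v,u=np.nonzero(mask&(depth>0)); o,d=ray(cam,np.c_[u,v]); return o+d*depth[v,u][:,None]
E
python3 - <<'E'
from h import *
for c in ('scene','side'):
    p,d=manip.camera(c); cv2.imwrite(f'pics/{c}0.png',p[:,:,::-1]); np.save(c+'d.npy',d); np.save(c+'p.npy',p)
    print(c,manip.get_calibration(c)['xyz'])
    for t in ['board','marks','jar','brush_pot','varnish','paint_tube','horse','swatch_card']:
        for r in manip.trace(t,c):
            if r['p']<.2: continue
            P=cloud(c,d,r['pixels'])
            print(t,round(r['p'],2),np.round(r['box']),np.round(np.percentile(P,[2,98],axis=0),3).tolist() if len(P) else None)
print(manip.get_obs())
E
```

```text
pics
scene [ 1.38126905 -0.58261679  1.06901958]
board 0.96 [346. 140. 385. 175.] [[0.58, 0.392, 0.003], [0.697, 0.484, 0.091]]
board 0.82 [272. 140. 328. 194.] [[0.487, 0.133, 0.003], [0.64, 0.313, 0.13]]
board 0.7 [187. 164. 219. 188.] [[0.348, -0.089, 0.0], [0.4, 0.024, 0.027]]
board 0.6 [286. 139. 314. 182.] [[0.531, 0.185, 0.019], [0.597, 0.265, 0.135]]
marks 0.79 [124. 206. 254. 315.] [[0.451, -0.325, 0.001], [0.843, -0.124, 0.201]]
jar 0.67 [182. 248. 191. 267.] [[0.622, -0.256, 0.011], [0.653, -0.228, 0.052]]
jar 0.64 [151. 213. 172. 245.] [[0.506, -0.28, 0.009], [0.551, -0.235, 0.072]]
jar 0.55 [134. 199. 150. 221.] [[0.398, -0.269, 0.004], [0.429, -0.239, 0.051]]
jar 0.24 [269. 140. 335. 196.] [[0.49, 0.133, 0.004], [0.641, 0.303, 0.128]]
brush_pot 0.83 [248. 166. 269. 226.] [[0.522, -0.022, 0.002], [0.647, 0.086, 0.17]]
varnish 0.56 [288. 207. 309. 252.] [[0.745, 0.002, 0.002], [0.801, 0.086, 0.148]]
varnish 0.44 [268. 141. 334. 193.] [[0.486, 0.134, 0.004], [0.64, 0.31, 0.13]]
varnish 0.25 [150. 219. 169. 249.] [[0.51, -0.281, 0.01], [0.551, -0.237, 0.072]]
paint_tube 0.7
[... 1702 characters left out ...]
387,  0.33220767, -0.06470694,  1.46009168,  0.02156774,
        1.34989826, -0.08851965]), 'joint_velocities': array([ 1.79527862e-03,  1.62320332e-03, -9.91640721e-05,  1.33065006e-03,
       -4.16625104e-04,  1.22708852e-03,  7.15287492e-04]), 'tau': array([-1.68923998e-03, -6.25213194e+01,  4.80513589e-02, -3.91819453e+01,
        1.63847749e-02,  1.63685134e-03,  3.21877394e-05]), 'position': array([ 0.22417222, -0.58343829,  0.24533672]), 'ee_rot': array([9.83232463e-01, 1.82356574e-01, 3.41599643e-05, 3.73579194e-05]), 'ft_force': array([0.71317133, 0.20380861, 0.19128036]), 'torque': array([-0.02514274, -0.00291126,  0.04887776]), 'grasp_force': 0.0, 'grip_width': 1.0009215646142444}
```

View pics/scene0.png

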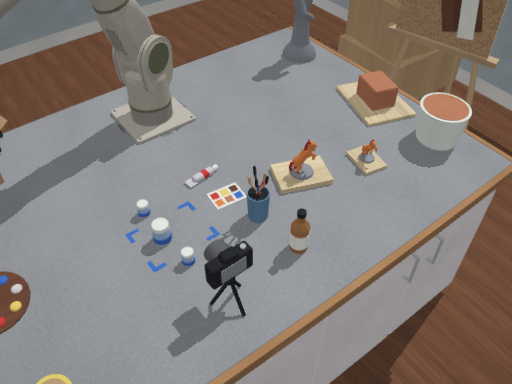

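View pics/side0.png

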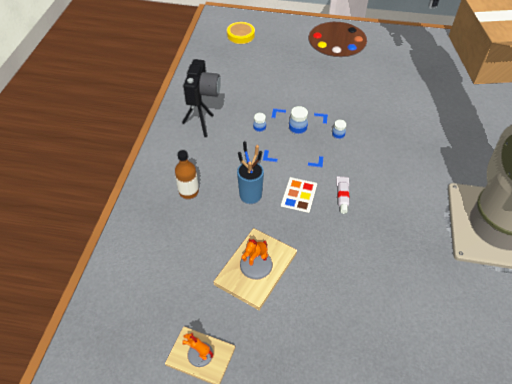

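The scene picture shows the big jar at (161,231) amid the blue corners, with a small jar on either side of it. The board with the big horse is at (300,172), the pot at (258,203) and the varnish bottle at (299,232). The side view agrees: jar (298,120), board (256,268).

Next I'll get precise board and marks poses.

```bash
cat >> h.py <<'E'
def boardpose(p,d,cam,box,zt=.018):
    m=np.zeros(d.shape,bool); l,t,r,b=box; m[t:b,l:r]=1
    hsv=cv2.cvtColor(p,cv2.COLOR_RGB2HSV)
    P=onz(cam,np.argwhere(m&(hsv[:,:,0]>12)&(hsv[:,:,0]<32)&(hsv[:,:,1]>60)&(hsv[:,:,2]>120))[:,::-1],zt)
    r=cv2.minAreaRect(P[:,:2].astype(np.float32)); return r,cv2.boxPoints(r)
def bluepts(p,cam,box):
    m=np.zeros(p.shape[:2],bool); l,t,r,b=box; m[t:b,l:r]=1
    q=p.astype(int); m&=(q[:,:,2]>120)&(q[:,:,2]-q[:,:,0]>70)&(q[:,:,2]-q[:,:,1]>40)
    n,lab,st,ce=cv2.connectedComponentsWithStats(m.astype(np.uint8))
    for i in range(1,n):
        if st[i,4]<8: continue
        P=onz(cam,np.argwhere(lab==i)[:,::-1],0)[:,:2].astype(np.float32)
        print(cam,i,st[i].tolist(),np.round(P.mean(0),4),np.round(P.min(0),3),np.round(P.max(0),3))
    return m
E
python3 - <<'E'
from h import *
for c,bb,mb in (('scene',(262,130,340,200),(110,190,262,285)),('side',(205,222,305,315),(240,90,350,175))):
    p=np.load(c+'p.npy');d=np.load(c+'d.npy')
    print(c,boardpose(p,d,c,bb)); bluepts(p,c,mb)
    for t in ('corner_a','corner_b','corner_c','corner_d'):
        manip.camera(c)
        for r in manip.tip_of(t,c)[:2]: print(t,round(r['p'],2),np.round(r['pixel']),onz(c,r['pixel'],.018).round(3))
    print('marks',[(round(r['p'],2),onz(c,r['pixel'],0).round(3)) for r in manip.tip_of('marks',c)[:1]])
    for t in ('jar','brush_pot','varnish','paint_tube'):
        print(t,[(round(r['p'],2),onz(c,r['pixel'],0).round(3)) for r in manip.tip_of(t,c)[:3]])
E
```

```text
scene (((0.524664044380188, 0.21249598264694214), (0.2264699935913086, 0.20316392183303833), 68.48910522460938), array([[0.38863668, 0.14439592],
       [0.57764983, 0.06990016],
       [0.6606914 , 0.28059605],
       [0.47167826, 0.3550918 ]], dtype=float32))
scene 1 [234, 191, 9, 7, 38] [0.507  0.0171] [0.496 0.005] [0.518 0.028]
scene 2 [177, 202, 19, 8, 70] [ 0.4524 -0.1332] [ 0.439 -0.159] [ 0.476 -0.118]
scene 3 [138, 210, 12, 7, 32] [ 0.4067 -0.2511] [ 0.392 -0.265] [ 0.415 -0.232]
scene 4 [207, 226, 13, 15, 78] [ 0.5887 -0.1299] [ 0.563 -0.155] [ 0.603 -0.116]
scene 5 [126, 228, 13, 15, 78] [ 0.4564 -0.319 ] [ 0.442 -0.333] [ 0.482 -0.294]
scene 6 [154, 233, 18, 12, 77] [ 0.5281 -0.2558] [ 0.508 -0.278] [ 0.541 -0.227]
scene 8 [183, 258, 12, 8, 33] [ 0.6372 -0.239 ] [ 0.625 -0.252] [ 0.644 -0.22 ]
scene 9 [147, 261, 20, 11, 91] [ 0.5929 -0.3164] [ 0.569 -0.331] [ 0.607 -0.291]
corner_a 0.94 [366. 142.] [[0.58  0.501 0.018]]
corner_a 0.9 [365. 172.] [[0.682 0.388 0.018]]
corner_b 0.96 [279. 189.] [[0.577 0.119 0.018]]
corner_b 0.93 [320. 154.] [[0.533 0.331 0.018]]
corner_c 0
[... 1482 characters left out ...]
 [ 0.481 -0.121]
corner_a 0.93 [295. 246.] [[0.48  0.155 0.018]]
corner_a 0.82 [251. 228.] [[0.591 0.122 0.018]]
corner_b 0.96 [216. 282.] [[0.64  0.281 0.018]]
corner_b 0.85 [294. 250.] [[0.482 0.166 0.018]]
corner_c 0.97 [182. 326.] [[0.687 0.392 0.018]]
corner_c 0.9 [162. 362.] [[0.705 0.471 0.018]]
corner_d 0.97 [260. 311.] [[0.533 0.33  0.018]]
corner_d 0.97 [165. 362.] [[0.699 0.47  0.018]]
marks []
jar [(0.87, array([[ 0.529, -0.257, -0.   ]])), (0.73, array([[ 0.635, -0.236,  0.   ]])), (0.48, array([[ 0.377, -0.021,  0.   ]]))]
brush_pot [(0.55, array([[0.616, 0.007, 0.   ]]))]
varnish [(0.89, array([[ 0.779,  0.033, -0.   ]]))]
paint_tube [(0.63, array([[ 0.381, -0.016,  0.   ]]))]
```

```bash
cat >> h.py <<'E'
def go(pos,yaw=None,tilt=0,k=1):
    """row from present pose to world pos; yaw = world direction of tool x, tool z down, tilt (deg) about tool y"""
    o=manip.get_obs(); Rc=R.from_quat(o['ee_rot']); d=Rc.inv().apply(np.array(pos)-o['position'])/.05
    if yaw is None: rv=np.zeros(3)
    else:
        Rt=R.from_euler('z',yaw,degrees=True)*R.from_euler('x',180,degrees=True)*R.from_euler('y',tilt,degrees=True)
        rv=(Rc.inv()*Rt).as_rotvec(degrees=True)/8
    print('t',round(o['clock'],2),'pos',o['position'].round(4),'row',d.round(2),rv.round(2))
def st():
    o=manip.get_obs(); Rm=R.from_quat(o['ee_rot']).as_matrix()
    print('t',round(o['clock'],2),'pos',o['position'].round(4),'yaw',np.degrees(np.arctan2(Rm[1,0],Rm[0,0])).round(1),'z',Rm[:,2].round(3),'F',o['ft_force'].round(1),'g',round(o['grip_width'],3),round(o['grasp_force'],1),'j',o['joint_pos'].round(2))
E
python3 -c "
from h import *
go((.527,-.255,.13)); go((.527,-.255,.13),0)"
```

```text
t 2.2 pos [ 0.2242 -0.5834  0.2453] row [ 8.01 -3.96  2.31] [0. 0. 0.]
t 2.2 pos [ 0.2242 -0.5834  0.2453] row [ 8.01 -3.96  2.31] [ 0.   -0.    2.63]
```

```bash
python3 -m pendant '[[1,-0.5,0.3,0,0,0.3,1],[2,-1,0.6,0,0,0.7,1],[3,-1.5,0.9,0,0,1,1],[4,-2,1.2,0,0,1.3,1],[5,-2.5,1.4,0,0,1.6,1],[6,-3,1.7,0,0,2,1],[7,-3.5,2,0,0,2.3,1],[8,-3.96,2.3,0,0,2.6,1],[8.01,-3.96,2.31,0,0,2.63,1],[8.01,-3.96,2.31,0,0,2.63,1]]'
python3 - <<'E'
from h import *
st()
p,d=manip.camera('wrist'); cv2.imwrite('pics/w1.png',p[:,:,::-1])
for r in manip.trace('jar','wrist')[:3]:
    P=cloud('wrist',d,r['pixels']); T=P[(P[:,2]>.045)]
    print(r['p'],r['box'],np.percentile(P,[1,99],axis=0).round(3).tolist(), cv2.minEnclosingCircle(T[:,:2].astype(np.float32)) if len(T)>5 else '')
bluepts(p,'wrist',(0,0,512,384))
E
```

```text
clock: 3.45
position: [0.5268, -0.2554, 0.1297]
ee_rot: [1.0, -0.0, -0.0, 0.0]
ft_force: [-0.5, 0.1, -0.0]
grip_width: 1.004
grasp_force: 0.0
t 3.45 pos [ 0.5268 -0.2554  0.1297] yaw -0.0 z [-0. -0. -1.] F [-0.5  0.1 -0. ] g 1.004 0.0 j [ 0.6   0.35 -0.28  1.7   0.11  1.11 -1.28]
0.89 [216.4, 27.0, 256.7, 84.3] [[0.618, -0.256, 0.0], [0.651, -0.224, 0.047]] ((0.6354559659957886, -0.2394808977842331), 0.015997104346752167)
0.83 [227.5, 160.4, 288.1, 237.1] [[0.506, -0.278, 0.013], [0.553, -0.233, 0.067]] ((0.5268867611885071, -0.25582361221313477), 0.0232703797519207)
0.81 [234.6, 278.7, 275.6, 317.8] [[0.406, -0.269, 0.001], [0.428, -0.234, 0.047]] ((0.4765431880950928, -0.25263336300849915), 0.05997549369931221)
wrist 1 [220, 66, 39, 19, 126] [ 0.6227 -0.2404] [ 0.619 -0.256] [ 0.634 -0.223]
wrist 2 [298, 94, 46, 47, 1093] [ 0.5964 -0.3174] [ 0.57  -0.332] [ 0.611 -0.292]
wrist 3 [103, 99, 46, 47, 1077] [ 0.5926 -0.1318] [ 0.566 -0.157] [ 0.607 -0.117]
wrist 4 [229, 162, 54, 30, 265] [ 0.5421 -0.2499] [ 0.522 -0.279] [ 0.55  -0.228]
wrist 6 [295, 225, 42, 37, 752] [ 0.4608 -0.3205] [ 0.446 -0.335] [ 0.486 -0.294]
wrist 7 [123, 229, 15, 29, 303] [ 0.4689 -0.1253] [ 0.451 -0.132] [ 0.482 -0.119]
wrist 8 [237, 282, 34, 20, 277] [ 0.4134 -0.2499] [ 0.398 -0.269] [ 0.422 -0.233]
```

View pics/w1.png

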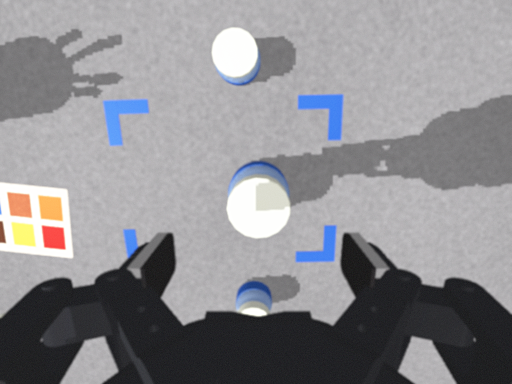

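```bash
python3 -m pendant '[[0,0,0.4,0,0,0,1],[0,0,0.8,0,0,0,1],[0,0,1.2,0,0,0,1],[0,0,1.6,0,0,0,1],[0,0,1.9,0,0,0,1],[0,0,2,0,0,0,1],[0,0,2,0,0,0,-0.1],[0,0,2,0,0,0,-0.2],[0,0,2,0,0,0,-0.4],[0,0,2,0,0,0,-0.5]]' 30
python3 -c "
from h import *
st();print(manip.get_calibration('wrist')['xyz'])
go((.527,-.255,.055));go((.527,-.47,.055))"
```

```text
clock: 4.8
position: [0.5276, -0.2552, 0.0308]
ee_rot: [1.0, -0.0, 0.001, 0.0]
ft_force: [-1.8, 1.2, 6.7]
grip_width: 0.59
grasp_force: 31.8
t 4.8 pos [ 0.5276 -0.2552  0.0308] yaw -0.0 z [ 0.001 -0.001 -1.   ] F [-1.8  1.2  6.7] g 0.59 31.8 j [ 0.59  0.47 -0.26  1.76  0.15  0.92 -1.31]
[ 0.59266602 -0.25401884  0.15909535]
t 4.8 pos [ 0.5276 -0.2552  0.0308] row [-0.01 -0.   -0.48] [0. 0. 0.]
t 4.8 pos [ 0.5276 -0.2552  0.0308] row [-0.01  4.3  -0.48] [0. 0. 0.]
```

```bash
python3 -m pendant '[[0,0,-0.2,0,0,0,-0.5],[0,0,-0.5,0,0,0,-0.5],[0,0.4,-0.8,0,0,0,-0.5],[0,1,-0.8,0,0,0,-0.5],[0,1.7,-0.8,0,0,0,-0.5],[0,2.4,-0.8,0,0,0,-0.5],[0,3.1,-0.8,0,0,0,-0.5],[0,3.8,-0.8,0,0,0,-0.5],[0,4.2,-0.8,0,0,0,-0.5],[0,4.3,-0.7,0,0,0,-0.5]]'
python3 -m pendant '[[0,0,0.2,0,0,0,-0.5],[0,0,0.35,0,0,0,-0.5],[0,0,0.5,0,0,0,-0.5],[0,0,0.6,0,0,0,-0.5],[0,0,0.66,0,0,0,-0.5],[0,0,0.69,0,0,0,-0.5],[0,0,0.7,0,0,0,-0.5],[0,0,0.7,0,0,0,-0.5],[0,0,0.7,0,0,0,-0.5],[0,0,0.7,0,0,0,-0.5]]'
python3 -c "
from h import *
st()"
```

```text
clock: 6.05
position: [0.5258, -0.4731, 0.0656]
ee_rot: [1.0, -0.002, 0.0, 0.001]
ft_force: [-0.3, 0.4, -1.2]
grip_width: 0.593
grasp_force: 31.9
clock: 7.3
position: [0.5272, -0.47, 0.0309]
ee_rot: [1.0, -0.0, 0.0, 0.0]
ft_force: [-2.2, 3.0, 6.2]
grip_width: 0.592
grasp_force: 32.6
t 7.3 pos [ 0.5272 -0.47    0.0309] yaw -0.0 z [ 0.001 -0.    -1.   ] F [-2.2  3.   6.2] g 0.592 32.6 j [ 0.79  0.69 -0.19  1.41  0.14  1.05 -0.99]
```

```bash
python3 -m pendant '[[0,0,0,0,0,0,0.5],[0,0,0,0,0,0,1],[0,0,0,0,0,0,1],[0,0,0,0,0,0,1],[0,0,-0.5,0,0,0,1],[0,0,-1.2,0,0,0,1],[0,0,-2,0,0,0,1],[0,0,-3,0,0,0,1],[0,0,-4,0,0,0,1],[0,0,-4.6,0,0,0,1]]'
python3 - <<'E'
from h import *
st()
p,d=manip.camera('side')
for t in('jar','brush_pot','varnish','paint_tube'):
  for r in manip.trace(t,'side')[:3]:
    P=cloud('side',d,r['pixels']); print(t,round(r['p'],2),np.percentile(P,[2,98],axis=0).round(3).tolist())
c,B=boardpose(p,d,'side',(205,222,305,315)); print(c)
go((.60,.38,.25),-90)
E
```

```text
clock: 8.55
position: [0.5274, -0.4703, 0.2632]
ee_rot: [1.0, -0.0, 0.001, 0.001]
ft_force: [-0.7, 0.5, -0.4]
grip_width: 1.002
grasp_force: 0.0
t 8.55 pos [ 0.5274 -0.4703  0.2632] yaw -0.0 z [ 0.003 -0.002 -1.   ] F [-0.7  0.5 -0.4] g 1.002 0.0 j [ 0.79  0.52 -0.2   1.17  0.1   1.46 -0.96]
jar 0.61 [[0.503, -0.489, 0.005], [0.549, -0.443, 0.07]]
jar 0.57 [[0.618, -0.252, -0.002], [0.651, -0.22, 0.048]]
jar 0.49 [[0.392, -0.267, -0.001], [0.426, -0.233, 0.049]]
brush_pot 0.94 [[0.586, -0.015, 0.004], [0.642, 0.042, 0.166]]
varnish 0.61 [[0.748, 0.015, 0.001], [0.795, 0.055, 0.145]]
varnish 0.16 [[0.529, 0.2, 0.021], [0.593, 0.263, 0.136]]
((0.5617226362228394, 0.2251507192850113), (0.17676196992397308, 0.1235678493976593), 68.84781646728516)
t 8.8 pos [ 0.5267 -0.4698  0.2588] row [  1.46 -17.     0.19] [0.000e+00 1.000e-02 1.125e+01]
```

```bash
cat >> h.py <<'E'
def tool(xb,yb,psi,gap=0,z=.021,tilt=-10):
    a=np.radians(90+psi); u=np.array([np.cos(a),np.sin(a)])
    return np.r_[np.array([xb,yb])+(.085+.0133+gap)*u,z],90+psi,tilt
E
python3 - <<'E'
from h import *
print(manip.tip_reach)
t=tool(.5617,.2252,-21.2,.017,z=.25); print(t); go(*t)
E
```

```text
0.014
(array([0.60339531, 0.33269693, 0.25      ]), 68.8, -10)
t 8.8 pos [ 0.5267 -0.4698  0.2588] row [  1.53 -16.05   0.19] [-0.76 -1.09 -8.58]
```

```bash
python3 -m pendant '[[0,-1,0,0,0,-0.5,0.3],[0.2,-2.1,0,-0.1,-0.1,-1.2,0.3],[0.3,-3.2,0,-0.2,-0.2,-1.9,0.3],[0.5,-4.3,0,-0.2,-0.3,-2.6,0.3],[0.6,-5.4,0,-0.3,-0.4,-3.2,0.3],[0.7,-6.5,0,-0.4,-0.5,-3.8,0.3],[0.8,-7.6,0,-0.5,-0.6,-4.4,0.3],[0.9,-8.7,0,-0.5,-0.7,-5,0.3],[1,-9.8,0.1,-0.6,-0.7,-5.6,0.3],[1.1,-10.5,0.1,-0.6,-0.8,-6,0.3]]'
python3 - <<'E'
from h import *
st(); go(*tool(.5617,.2252,-21.2,.017,z=.25)); go(*tool(.5617,.2252,-21.2,.017,z=.08))
E
```

```text
clock: 10.05
position: [0.581, 0.0582, 0.2532]
ee_rot: [0.91, 0.409, -0.055, 0.04]
ft_force: [0.4, -0.8, 1.0]
grip_width: 0.654
grasp_force: 0.0
t 10.05 pos [0.581  0.0582 0.2532] yaw 48.3 z [-0.068 -0.118 -0.991] F [ 0.4 -0.8  1. ] g 0.654 0.0 j [ 0.21  0.35 -0.57  1.47  0.28  1.48 -1.11]
t 10.05 pos [0.581  0.0582 0.2532] row [ 4.36 -3.3  -0.62] [-0.19 -0.25 -2.54]
t 10.05 pos [0.581  0.0582 0.2532] row [ 4.82 -3.4   2.75] [-0.19 -0.25 -2.54]
```

```bash
python3 -m pendant '[[0.8,-0.6,-0.1,0,0,-0.6,0.3],[1.6,-1.2,-0.2,-0.1,-0.1,-1.2,0.3],[2.4,-1.8,-0.3,-0.1,-0.1,-1.8,0.3],[3.2,-2.4,-0.5,-0.2,-0.2,-2.3,0.3],[4,-3,-0.6,-0.2,-0.25,-2.54,0.3],[4.36,-3.3,-0.62,-0.19,-0.25,-2.54,0.3],[4.36,-3.3,-0.62,-0.19,-0.25,-2.54,0.3],[4.5,-3.33,0.4,-0.19,-0.25,-2.54,0.3],[4.65,-3.37,1.5,-0.19,-0.25,-2.54,0.3],[4.78,-3.4,2.4,-0.19,-0.25,-2.54,0.3]]'
python3 - <<'E'
from h import *
st(); go(*tool(.5617,.2252,-21.2,.017,z=.023))
p,d=manip.camera('side'); cv2.imwrite('pics/s2.png',cv2.resize(p[180:384,140:360],None,fx=3,fy=2.9)[:,:,::-1])
E
```

```text
clock: 11.3
position: [0.6062, 0.3276, 0.0965]
ee_rot: [0.824, 0.56, -0.072, 0.05]
ft_force: [-0.2, 0.3, 0.5]
grip_width: 0.649
grasp_force: 0.0
t 11.3 pos [0.6062 0.3276 0.0965] yaw 68.4 z [-0.063 -0.163 -0.985] F [-0.2  0.3  0.5] g 0.649 0.0 j [-0.23  0.76 -0.62  1.26  0.5   1.42 -1.24]
t 11.3 pos [0.6062 0.3276 0.0965] row [ 0.33 -0.09  1.43] [ 0.    0.01 -0.05]
```

View pics/s2.png

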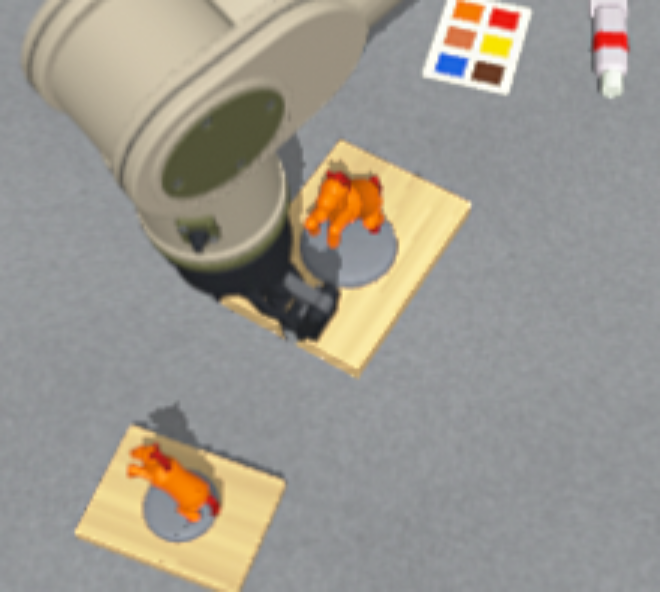

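The crop shows the fingers still above the board's near end, as expected from their height. The board corner is at (355,375) and the small board is well clear below. I'm descending behind the edge.

```bash
python3 -m pendant '[[0.3,-0.09,0,0,0,0,0.3],[0.33,-0.09,0.3,0,0,0,0.3],[0.33,-0.09,0.6,0,0,0,0.3],[0.33,-0.09,0.9,0,0,0,0.3],[0.33,-0.09,1.1,0,0,0,0.3],[0.33,-0.09,1.25,0,0,0,0.3],[0.33,-0.09,1.35,0,0,0,0.3],[0.33,-0.09,1.4,0,0,0,0.3],[0.33,-0.09,1.43,0,0,0,0.3],[0.33,-0.09,1.43,0,0,0,0.3]]'
python3 - <<'E'
from h import *
st()
p,d=manip.camera('wrist'); cv2.imwrite('pics/w2.png',p[:,:,::-1]); c=manip.get_calibration('wrist'); print(c['xyz'])
p,d=manip.camera('side'); print(boardpose(p,d,'side',(205,222,305,315)))
# tip height seen in side camera
q=p.astype(int).sum(2)<150; m=np.zeros_like(q); m[250:384,180:300]=1
P=cloud('side',d,q&m); o=manip.get_obs()['position']
P=P[np.hypot(*(P[:,:2]-o[:2]).T)<.07]; print(len(P),np.percentile(P[:,2],[0,1,3,6,10]).round(4))
E
```

```text
clock: 12.6
position: [0.6038, 0.3354, 0.0262]
ee_rot: [0.824, 0.56, -0.071, 0.05]
ft_force: [0.0, 0.8, 0.8]
grip_width: 0.646
grasp_force: 0.0
t 12.6 pos [0.6038 0.3354 0.0262] yaw 68.5 z [-0.061 -0.161 -0.985] F [0.  0.8 0.8] g 0.646 0.0 j [-0.24  0.83 -0.6   1.3   0.53  1.31 -1.28]
[0.63499079 0.41747581 0.14120261]
(((0.5867117047309875, 0.23055481910705566), (0.20459076762199402, 0.1663026213645935), 68.96992492675781), array([[0.47238943, 0.16491263],
       [0.627615  , 0.10523359],
       [0.70103395, 0.296197  ],
       [0.54580843, 0.35587603]], dtype=float32))
453 [-0.0016  0.0427  0.0639  0.0666  0.0729]
```

View pics/w2.png

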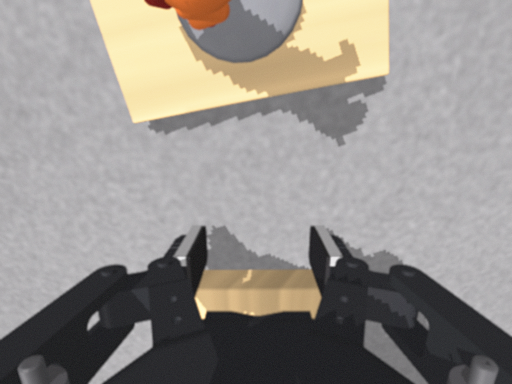

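Run:
```python
from h import *
p,d=manip.camera('wrist'); o=manip.get_obs()['position']
u=np.array([np.cos(np.radians(68.8)),np.sin(np.radians(68.8))])
for c in (220,240,260,280,300):
    col=p[240:312,c].astype(int); r=240+np.argmax((col[:,0]-col[:,2])>50); w=onz('wrist',[c,r],.018)[0]; print(c,r,w.round(4),'edge from TCP along u',((w[:2]-o[:2])@u).round(4),'from old board centre',((w[:2]-[.5617,.2252])@u).round(4))
m=np.zeros(d.shape,bool); m[222:300,180:345]=1; m&=(p.astype(int).sum(2)<330)
P=cloud('wrist',d,m); P=P[(P[:,2]<.06)]
rel=(P[:,:2]-o[:2])@u; 
print(np.percentile(P[:,2],[0.5,2,5,10,50]).round(4)); 
for z in np.arange(-.005,.05,.005):
    s=(P[:,2]>z)&(P[:,2]<=z+.005); print(round(z,3),s.sum(),np.percentile(rel[s],[2,98]).round(4) if s.sum()>3 else '')
```

```text
220 271 [0.5758 0.3249 0.018 ] edge from TCP along u -0.0199 from old board centre 0.0981
240 271 [0.5864 0.3207 0.018 ] edge from TCP along u -0.02 from old board centre 0.098
260 271 [0.597  0.3166 0.018 ] edge from TCP along u -0.0201 from old board centre 0.0979
280 271 [0.6076 0.3124 0.018 ] edge from TCP along u -0.0201 from old board centre 0.0979
300 270 [0.6184 0.3089 0.018 ] edge from TCP along u -0.0195 from old board centre 0.0985
[-0.0006  0.0161  0.0195  0.0227  0.0394]
-0.005 18 [-0.0333 -0.0082]
0.0 11 [-0.0342 -0.0092]
0.005 8 [-0.0346 -0.0332]
0.01 4 [-0.0345 -0.0334]
0.015 81 [-0.0064  0.0108]
0.02 203 [-0.0098  0.0117]
0.025 257 [-0.0091  0.0126]
0.03 267 [-0.0081  0.0137]
0.035 280 [-0.0079  0.0144]
0.04 288 [-0.0067  0.0153]
0.045 307 [-0.0055  0.0162]
```

```bash
sed -i 's/\.085+\.0133+gap/.085+.0105+gap/' h.py
cat >> h.py <<'E'
def rows(poses,z=.0145,tilt=-10,jaw=.3):
    o=manip.get_obs(); Rc=R.from_quat(o['ee_rot']); out=[]
    for b in poses:
        pos,yaw,_=tool(*b,z=z)
        Rt=R.from_euler('z',yaw,degrees=True)*R.from_euler('x',180,degrees=True)*R.from_euler('y',tilt,degrees=True)
        out.append([*np.round(Rc.inv().apply(pos-o['position'])/.05,2),*np.round((Rc.inv()*Rt).as_rotvec(degrees=True)/8,2),jaw])
    print(str([[float(v) for v in r] for r in out]).replace(' ',''))
def drive(b,s,dpsi,n):
    """car-like: n steps, total length s, total yaw change dpsi"""
    x,y,a=b; L=[]
    for i in range(n):
        a+=dpsi/n/2; x+=np.sin(np.radians(a))*s/n; y-=np.cos(np.radians(a))*s/n; a+=dpsi/n/2; L.append((x,y,a))
    return L
E
python3 - <<'E'
from h import *
b=(.5617,.2252,-21.2)
g=lambda s:drive(b,s,0,1)[0]
rows([g(-.022)]*3+[g(-.016),g(-.010),g(-.005),g(0),g(.005),g(.012),g(.02)])
E
```

```text
[[0.03,0.01,0.23,0.01,-0.01,-0.04,0.3],[0.03,0.01,0.23,0.01,-0.01,-0.04,0.3],[0.03,0.01,0.23,0.01,-0.01,-0.04,0.3],[-0.09,0.01,0.25,0.01,-0.01,-0.04,0.3],[-0.21,0.01,0.27,0.01,-0.01,-0.04,0.3],[-0.3,0.01,0.29,0.01,-0.01,-0.04,0.3],[-0.4,0.01,0.31,0.01,-0.01,-0.04,0.3],[-0.5,0.01,0.33,0.01,-0.01,-0.04,0.3],[-0.64,0.01,0.35,0.01,-0.01,-0.04,0.3],[-0.8,0.01,0.38,0.01,-0.01,-0.04,0.3]]
```

```bash
python3 -m pendant '[[0.03,0.01,0.1,0,0,0,0.3],[0.03,0.01,0.2,0,0,0,0.3],[0.03,0.01,0.23,0,0,0,0.3],[-0.09,0.01,0.25,0,0,0,0.3],[-0.21,0.01,0.27,0,0,0,0.3],[-0.3,0.01,0.29,0,0,0,0.3],[-0.4,0.01,0.31,0,0,0,0.3],[-0.5,0.01,0.33,0,0,0,0.3],[-0.64,0.01,0.35,0,0,0,0.3],[-0.8,0.01,0.38,0,0,0,0.3]]'
python3 - <<'E'
from h import *
st()
p,d=manip.camera('wrist'); o=manip.get_obs()['position']
u=np.array([np.cos(np.radians(68.8)),np.sin(np.radians(68.8))])
for c in (220,300):
    col=p[240:312,c].astype(int); r=240+np.argmax((col[:,0]-col[:,2])>50); w=onz('wrist',[c,r],.0)[0]; print(c,r,'edge from TCP along u',((w[:2]-o[:2])@u).round(4))
b=(.5617,.2252,-21.2)
rows(drive(drive(b,.02,0,1)[0],.10,0,10))
E
```

```text
clock: 14.0
position: [0.5885, 0.2953, 0.0144]
ee_rot: [0.824, 0.561, -0.071, 0.049]
ft_force: [1.4, 2.2, 0.4]
grip_width: 0.652
grasp_force: 1.5
t 14.0 pos [0.5885 0.2953 0.0144] yaw 68.5 z [-0.061 -0.161 -0.985] F [1.4 2.2 0.4] g 0.652 1.5 j [-0.18  0.78 -0.6   1.42  0.53  1.25 -1.27]
220 254 edge from TCP along u -0.0126
300 253 edge from TCP along u -0.0123
[[-0.16,0.0,0.02,0.01,-0.0,-0.05,0.3],[-0.36,0.0,0.06,0.01,-0.0,-0.05,0.3],[-0.56,0.0,0.09,0.01,-0.0,-0.05,0.3],[-0.75,0.01,0.13,0.01,-0.0,-0.05,0.3],[-0.95,0.01,0.16,0.01,-0.0,-0.05,0.3],[-1.15,0.01,0.2,0.01,-0.0,-0.05,0.3],[-1.35,0.01,0.23,0.01,-0.0,-0.05,0.3],[-1.54,0.01,0.27,0.01,-0.0,-0.05,0.3],[-1.74,0.01,0.3,0.01,-0.0,-0.05,0.3],[-1.94,0.01,0.34,0.01,-0.0,-0.05,0.3]]
```

```bash
python3 -m pendant '[[-0.16,0,0.02,0,0,0,0.3],[-0.36,0,0.06,0,0,0,0.3],[-0.56,0,0.09,0,0,0,0.3],[-0.75,0.01,0.13,0,0,0,0.3],[-0.95,0.01,0.16,0,0,0,0.3],[-1.15,0.01,0.2,0,0,0,0.3],[-1.35,0.01,0.23,0,0,0,0.3],[-1.54,0.01,0.27,0,0,0,0.3],[-1.74,0.01,0.3,0,0,0,0.3],[-1.94,0.01,0.34,0,0,0,0.3]]'
cat >> h.py <<'E'
def look(name=None,box=None):
    """estimate board pose from visible wood in both cameras by matching the known 120x170 rectangle"""
    from scipy.optimize import minimize
    S=[]
    for cam in ('side','scene'):
        p,d=manip.camera(cam)
        hsv=cv2.cvtColor(p,cv2.COLOR_RGB2HSV)
        m=(hsv[:,:,0]>12)&(hsv[:,:,0]<32)&(hsv[:,:,1]>60)&(hsv[:,:,2]>90)
        P=cloud(cam,d,m); P=P[(abs(P[:,2]-.018)<.006)&(P[:,0]>.36)&(P[:,0]<.72)&(P[:,1]<.37)&(P[:,1]>-.4)]
        o=manip.get_obs()['position']
        S.append(P[:,:2]); 
        if name: cv2.imwrite(f'pics/{name}_{cam}.png',p[:,:,::-1])
        r=cv2.minAreaRect(P[:,:2].astype(np.float32)); print(cam,len(P),np.round(r[0],4),np.round(r[1],3),round(r[2],1))
    return S
E
python3 - <<'E'
from h import *
st(); look()
p,d=manip.camera('wrist'); o=manip.get_obs(); x=R.from_quat(o['ee_rot']).as_matrix()[:2,0]; x/=np.linalg.norm(x)
for c in (220,300):
    col=p[240:312,c].astype(int); r=240+np.argmax((col[:,0]-col[:,2])>50); w=onz('wrist',[c,r],.0)[0]; print(c,r,'edge',((w[:2]-o['position'][:2])@x).round(4))
E
```

```text
clock: 15.3
position: [0.5528, 0.2032, 0.0143]
ee_rot: [0.824, 0.561, -0.071, 0.05]
ft_force: [1.1, 3.4, 1.8]
grip_width: 0.648
grasp_force: 1.8
t 15.3 pos [0.5528 0.2032 0.0143] yaw 68.5 z [-0.061 -0.161 -0.985] F [1.1 3.4 1.8] g 0.648 1.8 j [-0.02  0.65 -0.62  1.64  0.51  1.15 -1.2 ]
side 996 [0.5092 0.115 ] [0.171 0.102] 68.6
scene 488 [0.52   0.1089] [0.171 0.122] 68.7
220 254 edge -0.0127
300 254 edge -0.0127
```

```bash
sed -i 's/\.085+\.0105+gap/.085+.0125+gap/' h.py
cat > plan.py <<'E'
from h import *
from scipy.optimize import fsolve
T=(.5265,-.2262,1.2)
def path(b,L0,R1,al,n=10):
    P=drive(b,L0,0,max(1,round(L0/.01)))
    s1=R1*np.radians(al-b[2]); s2=R1*np.radians(al-T[2])
    P+=drive(P[-1],s1,al-b[2],round(abs(s1)/.01)); P+=drive(P[-1],s2,T[2]-al,round(abs(s2)/.01)); return P
def clear(P):
    def dist(b,q):
        a=np.radians(b[2]); d=np.array(q)-b[:2]; l=np.array([np.cos(a)*d[0]+np.sin(a)*d[1],-np.sin(a)*d[0]+np.cos(a)*d[1]])
        return np.linalg.norm(np.maximum(abs(l)-[.06,.085],0))
    print('pot',min(dist(b,(.613,.015))-.033 for b in P).round(4),'tube',min(dist(b,(.392,y)) for b in P for y in (-.088,-.05,0,.03)).round(4),'jars',min(dist(b,(.636,-.239))-.016 for b in P).round(4),min(dist(b,(.411,-.252))-.016 for b in P).round(4))
if __name__=='__main__':
    b=(.518,.111,-21.4)
    for L0 in (.01,.03,.05):
        sol,info,ok,_=fsolve(lambda v:np.array(path(b,L0,v[0],v[1])[-1][:2])-T[:2],[.3,12],full_output=1)
        P=path(b,L0,*sol); print(L0,sol,ok,np.round(P[-1],4),len(P)); clear(P)
E
python3 plan.py
```

```text
0.01 [ 0.33271971 18.70858949] 1 [ 0.5265 -0.2262  1.2   ] 34
pot 0.0258 tube 0.0309 jars 0.0244 0.04
0.03 [ 0.28902503 21.2861886 ] 1 [ 0.5265 -0.2262  1.2   ] 35
pot 0.0287 tube 0.0258 jars 0.0235 0.04
0.05 [ 0.24943473 24.24289652] 1 [ 0.5265 -0.2262  1.2   ] 35
pot 0.0304 tube 0.02 jars 0.0224 0.04
```

Run:
```python
from plan import *
P=path((.518,.111,-21.4),.01,.3327,18.7); rows(P[:10]); print(np.round(P[9],4))
```

```text
[[-0.2,0.02,0.03,0.01,0.0,-0.02,0.3],[-0.4,-0.04,0.06,-0.03,0.0,-0.24,0.3],[-0.61,-0.09,0.1,-0.06,0.0,-0.45,0.3],[-0.81,-0.13,0.13,-0.1,0.0,-0.67,0.3],[-1.01,-0.17,0.17,-0.14,0.0,-0.88,0.3],[-1.22,-0.2,0.21,-0.18,0.0,-1.1,0.3],[-1.43,-0.22,0.24,-0.22,0.0,-1.31,0.3],[-1.63,-0.24,0.28,-0.25,0.0,-1.53,0.3],[-1.84,-0.25,0.32,-0.29,0.0,-1.74,0.3],[-2.05,-0.25,0.35,-0.33,0.0,-1.96,0.3]]
[ 0.4931  0.0134 -5.7087]
```

```bash
python3 -m pendant '[[-0.2,0.02,0.03,0.01,0.0,-0.02,0.3],[-0.4,-0.04,0.06,-0.03,0.0,-0.24,0.3],[-0.61,-0.09,0.1,-0.06,0.0,-0.45,0.3],[-0.81,-0.13,0.13,-0.1,0.0,-0.67,0.3],[-1.01,-0.17,0.17,-0.14,0.0,-0.88,0.3],[-1.22,-0.2,0.21,-0.18,0.0,-1.1,0.3],[-1.43,-0.22,0.24,-0.22,0.0,-1.31,0.3],[-1.63,-0.24,0.28,-0.25,0.0,-1.53,0.3],[-1.84,-0.25,0.32,-0.29,0.0,-1.74,0.3],[-2.05,-0.25,0.35,-0.33,0.0,-1.96,0.3]]'
cat >> h.py <<'E'
def edge():
    p,d=manip.camera('wrist'); o=manip.get_obs(); x=R.from_quat(o['ee_rot']).as_matrix()[:2,0]; x/=np.linalg.norm(x)
    for c in (220,300):
        col=p[240:312,c].astype(int); r=240+np.argmax((col[:,0]-col[:,2])>50); w=onz('wrist',[c,r],.0)[0]; print('edge',c,r,((w[:2]-o['position'][:2])@x).round(4))
    q=o['position'][:2]-.0975*x; print('board implied',q.round(4),np.degrees(np.arctan2(x[1],x[0])).round(1)-90)
E
python3 - <<'E'
from h import *
st(); look('s3'); edge()
E
```

```text
clock: 16.7
position: [0.5029, 0.1109, 0.0146]
ee_rot: [0.737, 0.67, -0.064, 0.058]
ft_force: [-0.0, 2.8, -0.7]
grip_width: 0.652
grasp_force: 1.2
t 16.7 pos [0.5029 0.1109 0.0146] yaw 84.5 z [-0.016 -0.172 -0.985] F [-0.   2.8 -0.7] g 0.652 1.2 j [ 0.17  0.5  -0.68  1.89  0.54  1.02 -0.88]
side 509 [0.4729 0.0259] [0.19  0.106] 45.0
scene 588 [0.4991 0.0102] [0.171 0.122] 84.6
edge 220 254 -0.0129
edge 300 253 -0.0121
board implied [0.4933 0.0132] -5.700000000000003
```

View pics/s3_side.png

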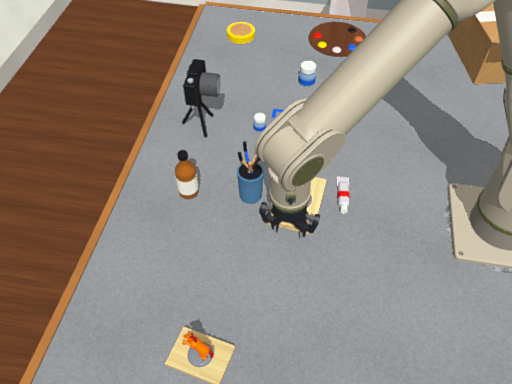

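Run:
```python
import plan
from plan import *
plan.T=(.5205,-.2255,1.2)
b=(.4933,.0132,-5.7)
sol,info,ok,_=fsolve(lambda v:np.array(path(b,.01,v[0],v[1])[-1][:2])-plan.T[:2],[.4,12],full_output=1)
P=path(b,.01,*sol); print(sol,ok,np.round(P[-1],4),len(P)); clear([(x+.006,y,a) for x,y,a in P]); rows(P[:10]); print(np.round(P[9],4))
for cam in('scene','side'):
    p,d=manip.camera(cam); Q=cloud(cam,d,d>0); Q=Q[(np.hypot(Q[:,0]-.613,Q[:,1]-.015)<.12)&(Q[:,2]>.06)&(np.hypot(Q[:,0]-.613,Q[:,1]-.015)>.045)]
    r=np.hypot(Q[:,0]-.613,Q[:,1]-.015)
    for z in np.arange(.06,.4,.04):
        s=(Q[:,2]>z)&(Q[:,2]<z+.04)
        if s.sum(): print(cam,round(z,2),s.sum(),np.percentile(r[s],[2,20]).round(3))
```

```text
[ 0.34637825 16.91797978] 1 [ 0.5205 -0.2255  1.2   ] 25
pot 0.02 tube 0.0364 jars 0.0248 0.04
[[-0.2,0.0,0.04,0.0,0.0,0.0,0.3],[-0.39,-0.05,0.07,-0.03,0.0,-0.2,0.3],[-0.58,-0.1,0.1,-0.07,0.0,-0.4,0.3],[-0.78,-0.14,0.14,-0.1,0.0,-0.59,0.3],[-0.98,-0.18,0.17,-0.14,0.0,-0.79,0.3],[-1.17,-0.21,0.21,-0.17,0.0,-0.99,0.3],[-1.37,-0.23,0.24,-0.21,0.0,-1.19,0.3],[-1.57,-0.25,0.28,-0.25,0.0,-1.39,0.3],[-1.77,-0.26,0.31,-0.28,0.0,-1.59,0.3],[-1.97,-0.27,0.35,-0.32,0.0,-1.79,0.3]]
[ 0.4947 -0.0844  8.8401]
scene 0.06 245 [0.1   0.104]
scene 0.1 184 [0.102 0.107]
scene 0.14 8 [0.11  0.112]
scene 0.18 1 [0.118 0.118]
side 0.06 25 [0.106 0.109]
side 0.1 37 [0.104 0.109]
```

The side view shows the pot upright at (250,183), with the gripper and board passing to its right and the tube untouched at (343,194). The depth check shows the arm clear of the brushes.

```bash
python3 -m pendant '[[-0.2,0.0,0.04,0.0,0.0,0.0,0.3],[-0.39,-0.05,0.07,-0.03,0.0,-0.2,0.3],[-0.58,-0.1,0.1,-0.07,0.0,-0.4,0.3],[-0.78,-0.14,0.14,-0.1,0.0,-0.59,0.3],[-0.98,-0.18,0.17,-0.14,0.0,-0.79,0.3],[-1.17,-0.21,0.21,-0.17,0.0,-0.99,0.3],[-1.37,-0.23,0.24,-0.21,0.0,-1.19,0.3],[-1.57,-0.25,0.28,-0.25,0.0,-1.39,0.3],[-1.77,-0.26,0.31,-0.28,0.0,-1.59,0.3],[-1.97,-0.27,0.35,-0.32,0.0,-1.79,0.3]]'
python3 - <<'E'
from h import *
st(); look('s4'); edge()
E
```

```text
clock: 18.2
position: [0.4799, 0.0131, 0.0144]
ee_rot: [0.647, 0.757, -0.056, 0.066]
ft_force: [-0.4, 4.2, 2.7]
grip_width: 0.652
grasp_force: 2.2
t 18.2 pos [0.4799 0.0131 0.0144] yaw 99.0 z [ 0.028 -0.17  -0.985] F [-0.4  4.2  2.7] g 0.652 2.2 j [ 0.4   0.39 -0.71  2.04  0.55  0.9  -0.49]
side 451 [ 0.4956 -0.0804] [0.116 0.172] 8.7
scene 988 [ 0.4777 -0.0746] [0.159 0.203] 10.5
edge 220 254 -0.0125
edge 300 254 -0.0125
board implied [ 0.4947 -0.084 ] 8.799999999999997
```

View pics/s4_scene.png

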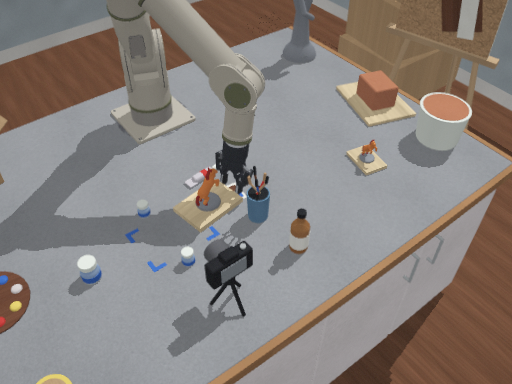

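The scene view shows the board at (208,205) past the pot at (258,203), heading for the marks at (132,235), (157,266) and (213,233). The jar stands at (89,268). The rectangle fit in the scene camera was spoilt by the swatch card, so I'll restrict it to the largest blob and plan the rest.

```bash
cat >> h.py <<'E'
def look2(name=None):
    for cam in ('side','scene'):
        p,d=manip.camera(cam); hsv=cv2.cvtColor(p,cv2.COLOR_RGB2HSV)
        m=(hsv[:,:,0]>12)&(hsv[:,:,0]<32)&(hsv[:,:,1]>50)&(hsv[:,:,2]>90)&(d>0)
        v,u=np.nonzero(m); P=cloud(cam,d,m); k=(abs(P[:,2]-.018)<.006)&(abs(P[:,0]-.52)<.15)&(P[:,1]<.1)&(P[:,1]>-.4)
        mm=np.zeros(m.shape,np.uint8); mm[v[k],u[k]]=1
        n,lab,stt,_=cv2.connectedComponentsWithStats(mm); i=1+np.argmax(stt[1:,4])
        Q=onz(cam,np.argwhere(lab==i)[:,::-1],.018)[:,:2].astype(np.float32); r=cv2.minAreaRect(Q)
        print(cam,len(Q),np.round(r[0],4),np.round(r[1],3),round(r[2],1),cv2.boxPoints(r).round(3).tolist())
        if name: cv2.imwrite(f'pics/{name}_{cam}.png',p[:,:,::-1])
E
python3 - <<'E'
from h import *
look2()
import plan
from plan import *
b=(.4947,-.084,8.8); 
for off in (0,.006):
    plan.T=(.5265-off,-.226,1.2)
    sol,info,ok,_=fsolve(lambda v:np.array(path(b,.01,v[0],v[1])[-1][:2])-plan.T[:2],[.4,12],full_output=1)
    P=path(b,.01,*sol); print(off,sol,ok,np.round(P[-1],4),len(P)); rows(P[:10])
E
```

```text
side 347 [ 0.5422 -0.1051] [0.038 0.113] 7.7 [[0.515999972820282, -0.052000001072883606], [0.531000018119812, -0.164000004529953], [0.5690000057220459, -0.1589999943971634], [0.5540000200271606, -0.04699999839067459]]
scene 1196 [ 0.4993 -0.0856] [0.126 0.176] 8.6 [[0.42399999499320984, -0.00800000037997961], [0.44999998807907104, -0.18199999630451202], [0.574999988079071, -0.16300000250339508], [0.5479999780654907, 0.010999999940395355]]
0 [ 0.23398725 21.6699101 ] 1 [ 0.5265 -0.226   1.2   ] 14
[[-0.21,-0.0,0.03,0.01,-0.0,0.01,0.3],[-0.42,-0.09,0.07,-0.05,-0.0,-0.31,0.3],[-0.63,-0.16,0.11,-0.1,-0.0,-0.63,0.3],[-0.85,-0.23,0.14,-0.16,-0.0,-0.94,0.3],[-1.06,-0.28,0.18,-0.22,-0.0,-1.26,0.3],[-1.28,-0.32,0.22,-0.27,-0.0,-1.58,0.3],[-1.47,-0.2,0.25,-0.22,-0.0,-1.26,0.3],[-1.66,-0.08,0.29,-0.16,-0.0,-0.95,0.3],[-1.85,0.03,0.32,-0.11,-0.0,-0.63,0.3],[-2.05,0.13,0.36,-0.05,-0.0,-0.32,0.3]]
0.006 [ 0.32115446 17.01657089] 1 [ 0.5205 -0.226   1.2   ] 15
[[-0.21,-0.0,0.03,0.01,-0.0,0.01,0.3],[-0.39,-0.06,0.07,-0.03,-0.0,-0.19,0.3],[-0.58,-0.11,0.1,-0.06,-0.0,-0.4,0.3],[-0.76,-0.15,0.13,-0.1,-0.0,-0.6,0.3],[-0.95,-0.19,0.16,-0.14,-0.0,-0.8,0.3],[-1.13,-0.22,0.2,-0.17,-0.0,-1.0,0.3],[-1.32,-0.13,0.23,-0.13,-0.0,-0.79,0.3],[-1.51,-0.06,0.26,-0.09,-0.0,-0.57,0.3],[-1.7,0.02,0.29,-0.06,-0.0,-0.35,0.3],[-1.89,0.08,0.33,-0.02,-0.0,-0.14,0.3]]
```

```bash
python3 -m pendant '[[-0.21,0,0.03,0,0,0,0.3],[-0.39,-0.06,0.07,-0.03,0,-0.19,0.3],[-0.58,-0.11,0.1,-0.06,0,-0.4,0.3],[-0.76,-0.15,0.13,-0.1,0,-0.6,0.3],[-0.95,-0.19,0.16,-0.14,0,-0.8,0.3],[-1.13,-0.22,0.2,-0.17,0,-1.0,0.3],[-1.32,-0.13,0.23,-0.13,0,-0.79,0.3],[-1.51,-0.06,0.26,-0.09,0,-0.57,0.3],[-1.7,0.02,0.29,-0.06,0,-0.35,0.3],[-1.89,0.08,0.33,-0.02,0,-0.14,0.3]]'
python3 - <<'E'
from h import *
st(); look2('s5'); edge()
p=cv2.imread('pics/s5_scene.png')[:,:,::-1].copy(); bluepts(p,'scene',(110,190,262,285))
E
```

```text
clock: 19.7
position: [0.4993, -0.0814, 0.0145]
ee_rot: [0.641, 0.763, -0.056, 0.067]
ft_force: [-0.7, 3.5, 1.5]
grip_width: 0.651
grasp_force: 1.9
t 19.7 pos [ 0.4993 -0.0814  0.0145] yaw 99.9 z [ 0.03  -0.17  -0.985] F [-0.7  3.5  1.5] g 0.651 1.9 j [ 0.54  0.4  -0.66  2.01  0.55  0.87 -0.27]
side 276 [ 0.5637 -0.2016] [0.034 0.1  ] 8.8 [[0.5389999747276306, -0.1550000011920929], [0.5540000200271606, -0.2540000081062317], [0.5879999995231628, -0.24799999594688416], [0.5730000138282776, -0.15000000596046448]]
scene 1297 [ 0.5189 -0.1788] [0.127 0.172] 9.1 [[0.4429999887943268, -0.10400000214576721], [0.4699999988079071, -0.27399998903274536], [0.5950000286102295, -0.2540000081062317], [0.5680000185966492, -0.08399999886751175]]
edge 220 254 -0.0126
edge 300 254 -0.0126
board implied [ 0.516  -0.1777] 10.0
scene 1 [234, 191, 9, 7, 39] [0.5071 0.0174] [0.496 0.005] [0.518 0.028]
scene 2 [138, 210, 12, 7, 33] [ 0.4061 -0.2514] [ 0.388 -0.265] [ 0.415 -0.232]
scene 3 [207, 227, 13, 14, 75] [ 0.5902 -0.1301] [ 0.567 -0.155] [ 0.603 -0.116]
scene 4 [126, 228, 13, 15, 69] [ 0.4569 -0.3194] [ 0.443 -0.333] [ 0.482 -0.294]
scene 5 [182, 258, 13, 8, 35] [ 0.6369 -0.239 ] [ 0.621 -0.252] [ 0.644 -0.22 ]
scene 6 [148, 261, 19, 11, 84] [ 0.5934 -0.3161] [ 0.569 -0.33 ] [ 0.607 -0.291]
```

Run:
```python
from h import *
P=drive((.516,-.1777,9.9),.048,-8.7,8); rows(P+[P[-1]]*2); print(np.round(P[-1],4))
```

```text
[[-0.12,0.04,0.02,0.03,-0.0,0.14,0.3],[-0.24,0.07,0.04,0.05,-0.0,0.28,0.3],[-0.36,0.1,0.06,0.08,-0.0,0.41,0.3],[-0.48,0.13,0.08,0.1,-0.0,0.55,0.3],[-0.6,0.16,0.1,0.12,-0.0,0.68,0.3],[-0.72,0.18,0.13,0.15,-0.0,0.81,0.3],[-0.84,0.2,0.15,0.17,-0.0,0.95,0.3],[-0.96,0.22,0.17,0.19,-0.0,1.08,0.3],[-0.96,0.22,0.17,0.19,-0.0,1.08,0.3],[-0.96,0.22,0.17,0.19,-0.0,1.08,0.3]]
[ 0.5206 -0.2254  1.2   ]
```

```bash
python3 -m pendant '[[-0.12,0.04,0.02,0.03,0,0.14,0.3],[-0.24,0.07,0.04,0.05,0,0.28,0.3],[-0.36,0.1,0.06,0.08,0,0.41,0.3],[-0.48,0.13,0.08,0.1,0,0.55,0.3],[-0.6,0.16,0.1,0.12,0,0.68,0.3],[-0.72,0.18,0.13,0.15,0,0.81,0.3],[-0.84,0.2,0.15,0.17,0,0.95,0.3],[-0.96,0.22,0.17,0.19,0,1.08,0.3],[-0.96,0.22,0.17,0.19,0,1.08,0.3],[-0.96,0.22,0.17,0.19,0,1.08,0.3]]'
python3 - <<'E'
from h import *
st(); look2('s6'); edge()
go((.525,.05,.0145)); go((.525,.05,.25))
E
```

```text
clock: 21.1
position: [0.5179, -0.1275, 0.0143]
ee_rot: [0.697, 0.712, -0.061, 0.062]
ft_force: [-0.4, -0.4, 1.1]
grip_width: 0.648
grasp_force: 0.0
t 21.1 pos [ 0.5179 -0.1275  0.0143] yaw 91.3 z [ 0.004 -0.173 -0.985] F [-0.4 -0.4  1.1] g 0.648 0.0 j [ 0.57  0.45 -0.6   1.93  0.55  0.91 -0.32]
side 138 [ 0.4723 -0.26  ] [0.019 0.097] 1.3 [[0.460999995470047, -0.21199999749660492], [0.46399998664855957, -0.3089999854564667], [0.4830000102519989, -0.30799999833106995], [0.48100000619888306, -0.210999995470047]]
scene 1323 [ 0.524  -0.2259] [0.127 0.173] 0.6 [[0.46000000834465027, -0.14000000059604645], [0.4620000123977661, -0.31299999356269836], [0.5879999995231628, -0.31200000643730164], [0.5860000252723694, -0.13899999856948853]]
edge 220 254 -0.0126
edge 300 255 -0.0133
board implied [ 0.5201 -0.2247] 1.2999999999999972
t 21.25 pos [ 0.5179 -0.1272  0.0143] row [ 3.49  0.22 -0.62] [0. 0. 0.]
t 21.25 pos [ 0.5179 -0.1272  0.0143] row [ 2.67  0.22 -5.26] [0. 0. 0.]
```

```bash
python3 -m pendant '[[0.2,0,-0.04,0,0,0,0.3],[0.4,0,-0.07,0,0,0,0.3],[0.59,0,-0.1,0,0,0,0.3],[0.79,0,-0.14,0,0,0,0.3],[0.7,0,-0.63,0,0,0,0.3],[0.55,0,-1.5,0,0,0,0.3],[0.4,0,-2.4,0,0,0,0.3],[0.2,0,-3.4,0,0,0,0.3],[0.1,0,-4.1,0,0,0,0.3],[0.8,0,-4.6,0,0,0,0.3]]'
python3 - <<'E'
from h import *
st()
go((.50,.10,.27))
E
```

```text
clock: 22.5
position: [0.5167, -0.0496, 0.2361]
ee_rot: [0.698, 0.71, -0.06, 0.063]
ft_force: [-0.1, 0.5, -0.4]
grip_width: 0.647
grasp_force: 0.0
t 22.5 pos [ 0.5167 -0.0496  0.2361] yaw 91.0 z [ 0.006 -0.174 -0.985] F [-0.1  0.5 -0.4] g 0.647 0.0 j [ 0.57  0.16 -0.74  1.74  0.29  1.32 -0.22]
t 22.5 pos [ 0.5167 -0.0496  0.2361] row [ 2.83 -0.28 -1.19] [0. 0. 0.]
```

Now I'll move off farther, so the fixed cameras see the spot unobstructed, and check.

```bash
python3 -m pendant '[[0.4,0,-0.2,0,0,0,0.3],[1.1,0,-0.4,0,0,0,0.3],[1.8,0,-0.8,0,0,0,0.3],[2.6,0,-1.2,0,0,0,0.3],[3.5,0,-1.4,0,0,0,0.3],[4.4,0,-1.5,0,0,0,0.3],[5,0,-1.6,0,0,0,0.3],[5,0,-1.6,0,0,0,0.3],[5,0,-1.6,0,0,0,0.3],[5,0,-1.6,0,0,0,0.3]]'
python3 - <<'E'
from h import *
st(); look2('s7')
for cam,bb in (('scene',(110,190,262,285)),('side',(240,90,350,175))):
    p=cv2.imread(f'pics/s7_{cam}.png')[:,:,::-1].copy(); bluepts(p,cam,bb)
a=cv2.imread('pics/s7_side.png')[40:240,160:370]; b=cv2.imread('pics/s7_scene.png')[180:300,60:320]
cv2.imwrite('pics/s7.png',np.vstack([cv2.resize(a,(480,340)),cv2.resize(b,(480,222))]))
E
```

```text
clock: 23.75
position: [0.5107, 0.2109, 0.2696]
ee_rot: [0.697, 0.712, -0.061, 0.062]
ft_force: [0.7, -0.3, 0.4]
grip_width: 0.648
grasp_force: 0.0
t 23.75 pos [0.5107 0.2109 0.2696] yaw 91.2 z [ 0.004 -0.174 -0.985] F [ 0.7 -0.3  0.4] g 0.648 0.0 j [ 0.15  0.33 -0.89  1.53  0.39  1.52 -0.74]
side 189 [ 0.4678 -0.2236] [0.175 0.019] 88.9 [[0.4569999873638153, -0.3109999895095825], [0.4749999940395355, -0.3109999895095825], [0.4790000021457672, -0.13600000739097595], [0.46000000834465027, -0.13600000739097595]]
scene 1336 [ 0.5237 -0.2268] [0.129 0.171] 0.9 [[0.4580000042915344, -0.1420000046491623], [0.46000000834465027, -0.31299999356269836], [0.5899999737739563, -0.3109999895095825], [0.5870000123977661, -0.14000000059604645]]
scene 1 [234, 191, 9, 7, 38] [0.5068 0.0175] [0.496 0.005] [0.518 0.028]
scene 2 [185, 202, 10, 8, 40] [ 0.4577 -0.1247] [ 0.439 -0.131] [ 0.476 -0.119]
scene 3 [138, 210, 12, 7, 32] [ 0.4067 -0.2511] [ 0.392 -0.265] [ 0.415 -0.232]
scene 4 [207, 227, 12, 14, 67] [ 0.59   -0.1315] [ 0.565 -0.155] [ 0.602 -0.118]
scene 5 [126, 231, 9, 12, 55] [ 0.4592 -0.3242] [ 0.444 -0.333] [ 0.482 -0.308]
scene 6 [183, 258, 12, 8, 35] [ 0.6371 -0.2389] [ 0.625 -0.252] [ 0.644 -0.22 ]
scene 7 [147, 261, 20, 11, 92] [ 0.5926 -0.3165] [ 0.567 -0.331] [ 0.607 -0.291]
side 1 [322, 114, 6, 10, 41] [ 0.4537 -0.3187] [ 0.447 -0.336] [ 0.463 -0.297]
side 2 [254, 124, 7, 7, 30] [ 0.6436 -0.2413] [ 0.633 -0.255] [ 0.654 -0.231]
side 3 [333, 131, 13, 8, 56] [ 0.4078 -0.2545] [ 0.39  -0.269] [ 0.424 -0.242]
side 4 [245, 151, 4, 12, 30] [ 0.6507 -0.1247] [ 0.643 -0.144] [ 0.659 -0.104]
side 6 [309, 156, 15, 12, 83] [ 0.4552 -0.1368] [ 0.442 -0.163] [ 0.478 -0.121]
```

View pics/s7.png

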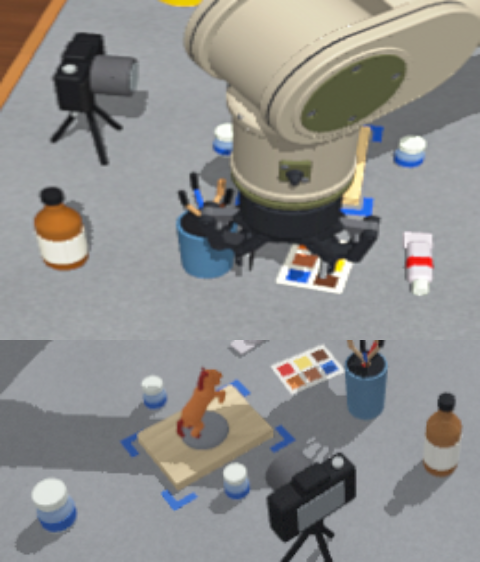

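The lower (scene) view shows the board inside all four blue corners, at about (205,430). The jar stands at (55,505), and the pot, varnish and tube are unmoved. Relative to the marks, the board is within about 2 mm and 1° of centre, against 10 mm of room.

```bash
python3 -c "
from workcell import manip
print(manip.hand_in())"
```

```text
the job is handed in; nothing more can be done
None
```

The job is handed in at about 24 s: the jar stands upright about 0.14 m from the marks, and the board lies inside them, within about 2 mm of centre. Nothing in the pictures or forces suggests the horse was touched or the pot, varnish bottle or tube disturbed.

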